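# Raise the filming stand for the recipe camera

### The job

Get the filming stand ready for its camera: lift the loose cap off the camera seat on top of the column and set it over the low parking stub on the other end of the stand's base, so that it sits right down on the base and stays there by itself. Then squeeze the button in the side of the stand's head and, keeping it squeezed, draw the column up past its first stop to the second one, as far as it goes. Finish while still holding the head up there with the button squeezed, because I shall tighten the collar while you hold; leave the camera, the notepad and the glass where they are.

Things in the scene. Friction and masses are not known exactly. Their poses are not given: they have to be found in the camera images.
- filming_stand: Camera stand, fixed. Dark steel base plate 120 x 250 x 10 mm, long along its y axis; origin at the centre of its underside, z up. At y = +75 mm an aluminium tube (32 mm wide) topped by a ribbed twist collar (41 mm wide, 92 to 114 mm up); the column slides in it. At y = -75 mm the parking stub. Wall cabinets hang behind it (knobs reach to world x = 0.557 m, above z = 0.43 m): keep the wrist clear.
- mount_cap: Loose grey ribbed plastic cap, an upside-down cup: 39 mm outer diameter, 30 mm high, bore 34 mm, 27 mm deep, 30 g. Origin at the centre of its open underside, z up through its closed top. Starts over the camera seat, its rim on the seat's shoulder; only its weight holds it. It must rise 20 mm to clear the thread.
- park (a point): Foot of the parking stub, on the top face of the base plate (10 mm above the worktop). The stub is a black disc 30 mm in diameter, 13 mm high, with a bevelled top edge. The cap is parked when it stands over the stub with its rim on the base plate, its origin at this point.
- seat (a point): Centre of the shoulder on top of the column's head (a 40 mm disc, no wider than the head along y), 164 mm above the worktop with the column down; rises with it. On it a rubber pad 30 mm in diameter, 8 mm high, and on that a steel thread 8 mm high.
- grip (a point): Centre of the column's black head (grip block), on its axis, level with the middle of the button; 142 mm above the worktop with the column down; rises with it. Axes as the stand's. The head is a block 36 (x) x 40 (y) x 42 mm, from 22 mm below to 20 mm above this point. Fingers 19 mm below this point still clear the collar; the thread ends 38 mm above it. The +y face is the ribbed back.
- button (a point): Middle of the outer face of the button on the head's -y face (towards the parking stub), 26.5 mm from the column's axis when out. Grey, 16 mm wide, 26 mm high, stands out 6.5 mm. Fingers closing along the stand's y axis at this height meet the button on one side and the head's back on the other: 46.5 mm apart, 40.5 mm with the button fully in.
- column (a joint): Height of the sliding column, m: 0 down (start, caught), 0.035 first stop, 0.070 second stop and end of travel. With the button out a catch holds it at 0 and drops in again at 0.035; nothing catches at the second stop, where the column (0.5 kg) sinks back unless held. About 6 N raises it with the button in; with the button out it cannot be raised from 0 (1 mm play).
- catch_button (a joint): Travel of the button into the head, m: 0 out, 0.006 fully in, moving to the stand's +y. The catch is free from about 0.004. It takes 2.3 N to start and 5 N fully in, and springs out when let go.
- compact_camera: Bystander: black compact camera, 110 mm wide, 72 mm high, 58 mm deep with its lens, standing on the worktop. Origin under its middle.
- shopping_pad: Bystander: blue spiral notepad, 148 x 109 x 14 mm, lying flat. Origin under its middle.
- tumbler: Bystander: drinking glass, 81 mm in diameter, 92 mm high. Origin under its middle.
Mind the look-alikes: they are no part of the job. Leave any turquoise look-alike of the mount_cap alone.

How it is judged:
By the outcome, as a careful person would: the job done as asked, in the order asked, and still so for the second after the job is handed in, while the arm keeps its last pose, push and grip.
It also fails if it takes over 51 s, if anything falls off the work surface, if the arm or the gripper's body presses on something with over 40 N, if the wrist force passes 120 N, or if a joint passes its speed limit or range.

### The arm

A 6-joint arm with a two-finger parallel gripper is mounted at the origin on a cart in front of the work surface, level with it; the furniture and walls round the work are solid. World frame = base frame: x ahead of the robot, y to its left, z up, the work surface at z = 0. Lengths are in m, angles in rad, forces in N, time in s.
With the tool pointing down it reaches from about 0.3 to 0.875 m from the base axis. Payload 6.4 kg.
Tool frame: the origin (TCP) lies midway between the tips of the shut fingers; the grasp point (between the pads) lies 19 mm behind it; z points along the fingers, y is the line along which they close (so a half turn about z gives the same grasp; the last joint's range is limited). The gripper opens to 85 mm and grips with 20 to 120 N. Pads are 22 mm wide; open, the fingers measure 114 mm over their backs; the gripper's body (76 mm by 85 mm) begins 54 mm behind the grasp point. The pads swing forward as they close: fully open they stand 13 mm farther back than shut.
Start: joints at [1.066, 0.181, 1.607, -0, 1.354, -0.206], TCP at [0.169, 0.55, 0.199] pointing down, gripper open.
Joint ranges: [-2.99, 2.99], [-0.89, 2.07], [0.3, 2.58], [-1.14, 4.28], [0, 2.63], [-3.12, 3.12]. Speed limits (rad/s): [2.57, 2.57, 3.01, 3.14, 3.14, 3.14].

### API

Orientations are given as a unit quaternion [w, x, y, z].
In Python, from bench import sensors, vision, ctrl gives the robot as it stands.
- The arm moves only by the tool carry_out, never from a script. Its argument "deltas" is text: rows parted by semicolons, each of 7 numbers parted by spaces: the shift along the tool's x, y, z in mm, then the turn, a rotation vector about the tool's x, y, z in rad, then the closure, from 0 (fully open) to 1 (shut). In form: tx ty tz ax ay az claw; .... A call has 1 to 12 rows; each row is the pose to reach, as a shift and turn from the pose commanded when the call began, along the tool's axes at that moment; what a row does not reach only later rows make up. A row lasts 1/8 s, in which the tool goes at most 62.5 mm and 10.7 degrees, less where a joint would pass 70% of its speed; a pose out of reach is approached as far as the arm can. A call with a gripper value outside its range is refused whole. The fingers move at their own pace and stop on an object; the grip force is fixed at half the most. Time passes only in rows, so rows that repeat a pose let the fingers close. It gives the time, the measured TCP pose, the force, the opening and the grip force at its end, in the units of the state.
- sensors.get_obs(): the state, without advancing time (a new reading comes with each control period).
- vision.camera(name): name is "scene" or "top" or "wrist"; returns the picture (420x560x3 uint8, blue, green, red); there is no depth.
- vision.camera_model(name): a dict with "K" (3x3 intrinsics, pixels), "extrinsics" (4x4, takes a point from world to camera coordinates); the wrist camera has in their place "hand_eye" (4x4, takes a point from camera to tool coordinates, whose origin is the TCP and whose axes are the flange's). Camera axes: x right, y down, z forward; pixel columns grow to the right and rows downward; lengths in m; the calibration is good to about 2 mm. A picture is of the moment at which its call begins: read the wrist's pose just before it. camera_model takes no time and is no camera call.
- ctrl.hand_in(): hands the job in; it is judged then, once.
The state is a dict: "time_s": time; "q": joint angles; "dq": joint speeds; "joint_efforts": joint torques, N m; "eef_pos": TCP position; "eef_rot": TCP orientation; "wrist_force": force on the tool from outside, world axes, zero at the start; "torque": the same for the moment, N m; "opening": opening from 0.0 (shut) to 1.0 (fully open); "grasp_force": force on a finger pad.
Only numpy, scipy, OpenCV 4.12 (cv2) and the standard library are available. Lean on these libraries where they do the work, as an engineer would, in place of code of your own. Each camera call takes 0.05 s, during which the arm holds its last target. There are 200 camera calls.

## Working session

There is one attempt and no reset: what is moved stays moved. The work goes in short steps, Python scripts to look and compute and a tool call to move; the robot and the scene stay as the last step left them, time stands still between calls to the robot, and variables do not carry over. Pictures are saved under pics/ and viewed, at most 10 in all, crops included, and the job is handed in when it is done.

Besides the shell and the picture viewer there is one more tool, called after "Request:" as name(argument=value, ...) on one line, values as JSON. carry_out: Moves the arm, as the interface text tells. Its arguments: {"type":"object","properties":{"deltas":{"type":"string"}},"required":["deltas"]}

```bash
mkdir -p pics; ls; python3 - <<'E'
from bench import sensors, vision, ctrl
import cv2,numpy as np
o=sensors.get_obs()
print(o['time_s'],o['eef_pos'],o['eef_rot'],o['opening'])
for n in ['scene','top']:
    cv2.imwrite(f'pics/{n}1.png',vision.camera(n))
    m=vision.camera_model(n);print(n,np.round(m['K'],1).tolist(),np.round(m['extrinsics'],4).tolist())
print(np.round(vision.camera_model('wrist')['hand_eye'],4).tolist())
E
```

```text
pics
0.0 [0.1689378  0.54899658 0.19798888] [-3.06544081e-04  1.48835757e-01  9.88861547e-01 -8.14783173e-04] 0.9983348313716727
scene [[380.1, 0.0, 283.8], [0.0, 380.1, 214.8], [0.0, 0.0, 1.0]] [[-0.5185, -0.855, -0.0141, 0.2345], [-0.4261, 0.2726, -0.8626, 0.3116], [0.7414, -0.4412, -0.5056, 0.6637], [0.0, 0.0, 0.0, 1.0]]
top [[514.4, 0.0, 278.4], [0.0, 514.4, 198.3], [0.0, 0.0, 1.0]] [[0.2712, -0.9625, 0.0015, -0.1916], [-0.8471, -0.2394, -0.4744, 0.4468], [0.457, 0.1274, -0.8803, 1.5045], [0.0, 0.0, 0.0, 1.0]]
[[0.0007, -0.9563, -0.2925, 0.0742], [1.0, 0.0008, -0.0002, -0.0012], [0.0004, -0.2925, 0.9563, -0.1758], [0.0, 0.0, 0.0, 1.0]]
```

View pics/scene1.png

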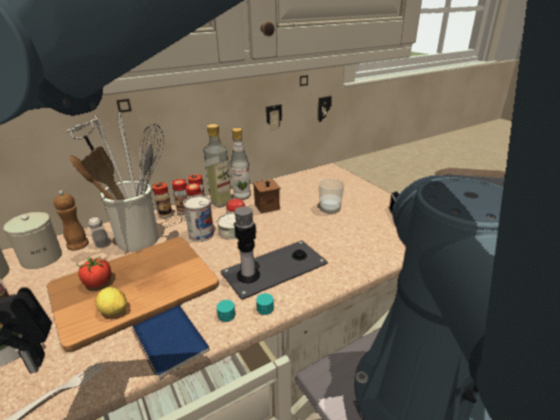

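View pics/top1.png

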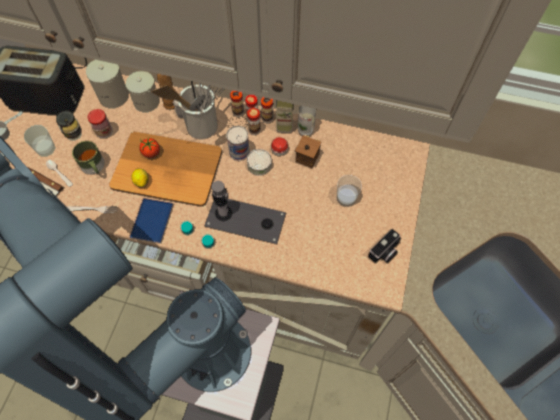

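The grey cap could be confused with two turquoise caps, at scene (226,310) and (265,304). The one I want is the grey cap on top of the column at scene (244,215), top (219,187). The parking stub is at scene (300,255), top (267,224). Next I'll check this in an enlarged crop.

```bash
python3 - <<'E'
import cv2,numpy as np
a=cv2.imread('pics/scene1.png')[198:298,210:335]; b=cv2.imread('pics/top1.png')[172:247,198:292]
a=cv2.resize(a,(625,500),interpolation=3)[:,:]
b=cv2.resize(b,None,fx=6,fy=6,interpolation=3)
cv2.imwrite('pics/c1.png',a);cv2.imwrite('pics/c2.png',b)
E
```

```text
(no output)
```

View pics/c1.png

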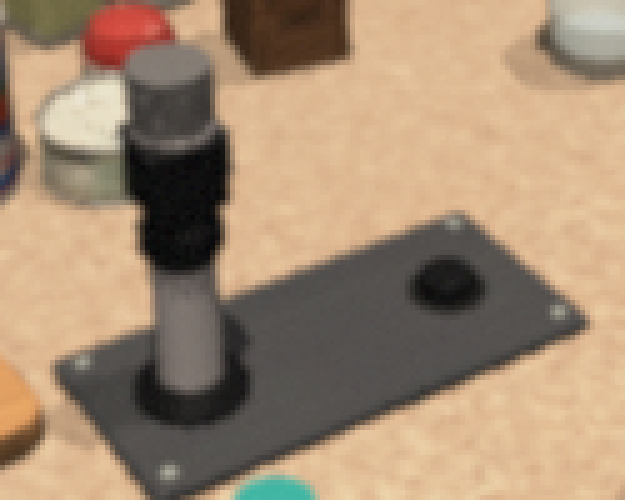

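View pics/c2.png

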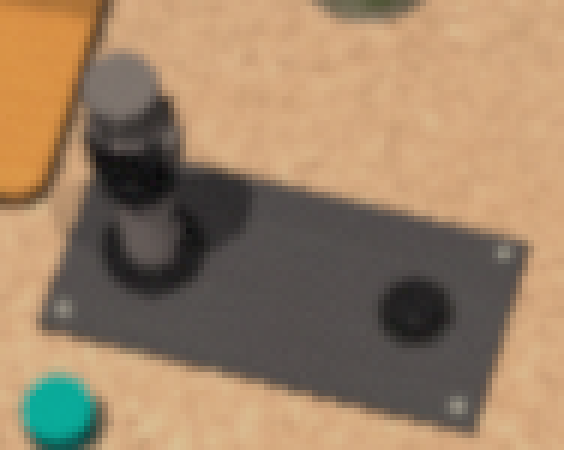

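The crops confirm it: the grey cap sits on the column head (scene crop 170,62; top crop 121,86), and the turquoise caps are elsewhere. Next I'll fit the stand pose.

```bash
cat > h.py <<'E'
import numpy as np
from scipy.spatial.transform import Rotation as R
from bench import sensors, vision, ctrl
def proj(n,P):
    m=vision.camera_model(n); E=np.array(m['extrinsics']); c=np.atleast_2d(P)@E[:3,:3].T+E[:3,3]
    p=c@np.array(m['K']).T; return p[:,:2]/p[:,2:]
def tool():
    o=sensors.get_obs(); w,x,y,z=o['eef_rot']; return np.array(o['eef_pos']),R.from_quat([x,y,z,w]),o
def stand(p): # stand pose (x,y,yaw) -> fn local(m)->world
    return lambda L: np.atleast_2d(L)@R.from_euler('z',p[2]).as_matrix().T+[p[0],p[1],0]
E
python3 - <<'E'
from h import *
from scipy.optimize import least_squares
L=np.array([[60,125,10],[-60,125,10],[60,-125,10],[-60,-125,10],[0,-75,23],[0,75,194]])/1e3
S=(np.array([[55,365],[155,499],[457,212],[588,322],[448,281],[170,60]])+.5)/5-.5+[210,198]
T=(np.array([[40,328],[528,242],[475,432],[416,307],[121,86]])+.5)/6-.5+[198,172]
f=lambda p:np.r_[(proj('scene',stand(p)(L))-S).ravel(),(proj('top',stand(p)(L[1:]))-T).ravel()]
s=least_squares(f,[.45,.1,0],loss='soft_l1')
print(s.x,np.round(f(s.x).reshape(-1,2),1).tolist())
st=stand(s.x);print(st([[0,.075,0],[0,-.075,0]]))
p,r,o=tool();print(p,r.as_matrix().round(3).tolist())
E
```

```text
[0.43240827 0.03819038 0.01288602] [[-0.9, -0.4], [0.5, 0.9], [1.3, -0.5], [1.6, -0.5], [0.3, -1.7], [-0.2, 1.2], [-1.3, -0.8], [0.4, -0.3], [-0.2, 0.1], [-0.4, -0.7], [-0.4, -0.2]]
[[ 0.43144185  0.11318415  0.        ]
 [ 0.43337469 -0.03680339  0.        ]]
[0.16894579 0.54902798 0.19805393] [[-0.956, 0.294, -0.001], [0.294, 0.956, -0.001], [0.0, -0.002, -1.0]]
```

Request:
carry_out(deltas="-38 -34 -15 0 0 -0.031 0; -76 -68 -30 0 0 -0.062 0; -114 -102 -45 0 0 -0.093 0; -152 -136 -60 0 0 -0.124 0; -190 -170 -72 0 0 -0.155 0; -228 -204 -72 0 0 -0.186 0; -266 -238 -72 0 0 -0.217 0; -304 -272 -72 0 0 -0.248 0; -342 -306 -72 0 0 -0.279 0; -379 -340 -72 0 0 -0.311 0; -379 -340 -72 0 0 -0.311 0; -379 -340 -72 0 0 -0.311 0")

```text
time_s: 1.6
eef_pos: [0.4309, 0.1133, 0.2705]
eef_rot: [-0.001, -0.006, 1.0, 0.0]
wrist_force: [0.0, 0.7, -0.6]
opening: 1.001
grasp_force: 0.0
```

```bash
cat >> h.py <<'E'
def wproj(P,t=None):
    p,r=t or tool()[:2]; m=vision.camera_model('wrist'); H=np.array(m['hand_eye'])
    c=(r.inv().apply(np.atleast_2d(P)-p)-H[:3,3])@H[:3,:3]; u=c@np.array(m['K']).T; return u[:,:2]/u[:,2:]
def wray(uv,z,t):
    p,r=t; m=vision.camera_model('wrist'); H=np.array(m['hand_eye'])
    d=r.apply(H[:3,:3]@np.linalg.inv(m['K'])@[*uv,1]); o=p+r.apply(H[:3,3]); return o+d*(z-o[2])/d[2]
E
python3 - <<'E'
from h import *
import cv2
p,r,o=tool();print(o['time_s'],p,r.as_matrix().round(3).tolist(),o['opening'],o['q'],vision.camera_model('wrist')['K'])
cv2.imwrite('pics/w1.png',vision.camera('wrist'))
st=stand([.43241,.03819,.0129]);print(wproj(st([[0,.075,.194],[0,-.075,.023]]),(p,r)))
E
```

```text
1.6 [0.43088995 0.11329968 0.27050139] [[-1.0, -0.011, -0.001], [-0.011, 1.0, 0.0], [0.001, 0.0, -1.0]] 1.0009249653522885 [-1.08403723e-02 -1.76202057e-01  1.82042568e+00  4.67879640e-04
  1.49848483e+00 -1.59291508e+00] [[315.93169157   0.         284.99878526]
 [  0.         315.93169157 208.25323526]
 [  0.           0.           1.        ]]
[[286.39604033 206.0332469 ]
 [174.85804393 170.11568324]]
```

View pics/w1.png

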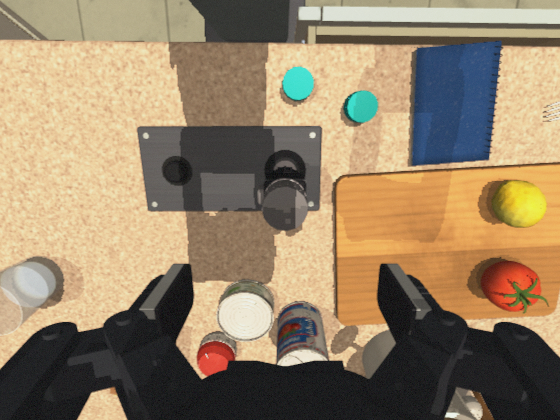

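The wrist view shows the cap top at about (285,205), the stub at (177,170), and the turquoise caps at (298,84) and (361,107). I'll take one crop to refine the fit.

```bash
python3 - <<'E'
import cv2
a=cv2.imread('pics/w1.png')[115:240,130:330]
cv2.imwrite('pics/c3.png',cv2.convertScaleAbs(cv2.resize(a,None,fx=4,fy=4,interpolation=2),alpha=1.8,beta=20))
E
```

```text
(no output)
```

View pics/c3.png

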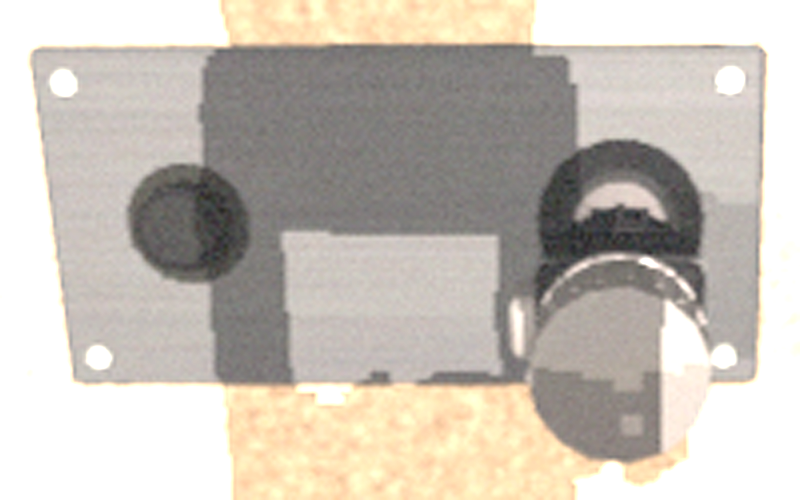

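The crop shows the cap top centred at crop (620,373), the stub at (188,223), the button on the -y side at (517,325), and all four plate corners.

```bash
python3 - <<'E'
from h import *
from scipy.optimize import least_squares
L=np.array([[-60,-125,10],[-60,125,10],[60,-125,10],[60,125,10],[0,-75,16],[0,75,194]])/1e3
W=(np.array([[33,47],[765,48],[75,382],[757,380],[188,223],[620,373]])+.5)/4-.5+[130,115]
t=tool()[:2]
f=lambda p:(wproj(stand(p)(L),t)-W).ravel()
s=least_squares(f,[.45,.1,0]);print(s.x,np.round(f(s.x).reshape(-1,2),2).tolist())
print(stand(s.x)([[0,.075,0],[0,-.075,0]]))
print(wray(W[5],.194,t),wray(W[4],.016,t))
E
```

```text
[0.43447254 0.03787713 0.0151704 ] [[-2.23, -0.85], [1.7, -1.44], [-1.16, 0.99], [0.98, 1.2], [-0.5, 0.35], [0.75, 0.44]]
[[ 0.4333348   0.1128685   0.        ]
 [ 0.43561027 -0.03711424  0.        ]]
[0.43295716 0.11223954 0.194     ] [ 0.43511328 -0.03638302  0.016     ]
```

Request:
carry_out(deltas="-2 -1 30 0 0 0 0; -2 -1 60 0 0 0 0.2; -2 -1 85 0 0 0 0.3; -2 -1 102 0 0 0 0.4; -2 -1 102 0 0 0 0.45; -2 -1 102 0 0 0 0.45")

```text
time_s: 2.4
eef_pos: [0.4336, 0.1129, 0.1698]
eef_rot: [0.001, -0.007, 1.0, 0.0]
wrist_force: [0.5, -0.5, 0.7]
opening: 0.551
grasp_force: 0.0
```

```bash
python3 - <<'E'
from h import *
import cv2
p,r,o=tool();print(o['time_s'],p,o['opening'],o['wrist_force'])
cv2.imwrite('pics/w2.png',vision.camera('wrist'))
E
```

```text
2.4 [0.43359491 0.11287202 0.16976494] 0.5505343808797267 [ 0.46450733 -0.48300481  0.67819438]
```

View pics/w2.png

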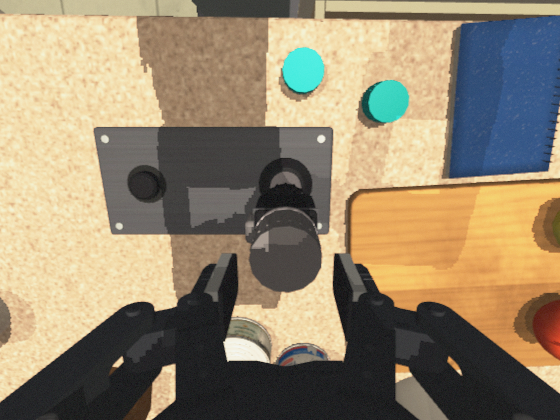

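The cap lies centred between the fingers: cap at u≈285, finger edges at 237 and 333. Next I close.

Request:
carry_out(deltas="1 0 0 0 0 0 0.5; 1 0 0 0 0 0 0.55; 1 0 0 0 0 0 0.7; 1 0 0 0 0 0 0.7; 1 0 0 0 0 0 0.7")

```text
time_s: 3.08
eef_pos: [0.4324, 0.112, 0.1689]
eef_rot: [-0.0, -0.006, 1.0, 0.0]
wrist_force: [0.8, -0.6, 0.7]
opening: 0.298
grasp_force: 0.0
```

```bash
python3 - <<'E'
from h import *
import cv2
p,r,o=tool();print(o['time_s'],p,o['opening'],o['wrist_force'])
a=vision.camera('wrist');b=vision.camera('scene')[180:290,190:340]
c=np.zeros((420,800,3),np.uint8);c[:,:400]=a[:,90:490];b=cv2.resize(b,(400,293));c[:293,400:]=b
cv2.imwrite('pics/w3.png',c)
E
```

```text
3.075 [0.43237934 0.11202133 0.16887228] 0.29833913259548783 [ 0.80523655 -0.62739161  0.65705826]
```

View pics/w3.png

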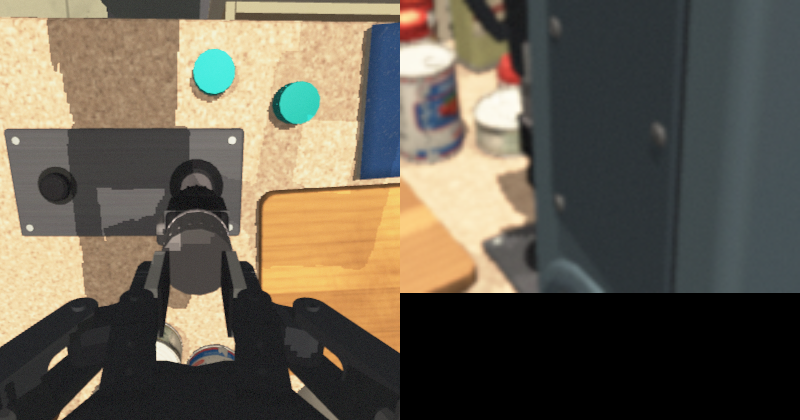

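The cap is still on the head, with the finger edges at u≈160 and 237 just outside it (166 to 231). Closure is evidently not linear in width, so I'll close further.

Request:
carry_out(deltas="0 0 0 0 0 0 0.8; 0 0 0 0 0 0 1; 0 0 0 0 0 0 1; 0 0 0 0 0 0 1")

```text
time_s: 3.68
eef_pos: [0.4324, 0.1121, 0.1689]
eef_rot: [-0.0, -0.006, 1.0, 0.0]
wrist_force: [0.2, -0.1, -0.1]
opening: 0.001
grasp_force: 0.0
```

```bash
python3 - <<'E'
from h import *
import cv2
p,r,o=tool();print(o['time_s'],p,o['opening'],o['wrist_force'])
a=vision.camera('wrist');b=vision.camera('top')[160:260,180:280]
c=np.zeros((420,800,3),np.uint8);c[:,:400]=a[:,90:490];c[:400,400:]=cv2.resize(b,(400,400))
cv2.imwrite('pics/w4.png',c)
E
```

```text
3.675 [0.43239423 0.11205134 0.16889776] 0.001227645420703394 [ 0.18735686 -0.06249174 -0.14660381]
```

View pics/w4.png

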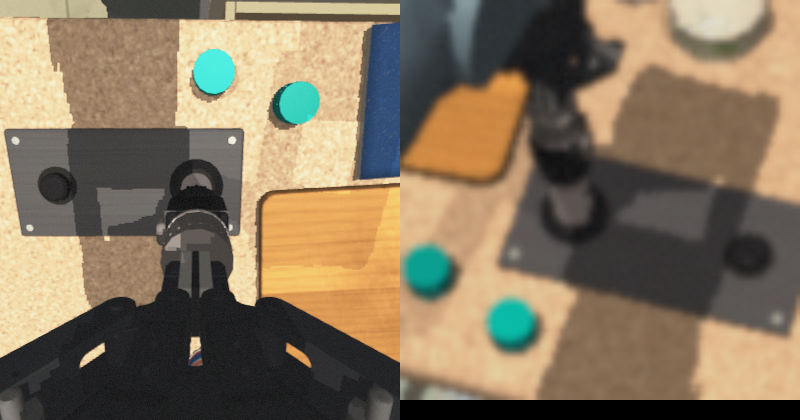

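The shut fingers met nothing and the cap is still in place. By image geometry the visible tips look about 30 mm short of the reported TCP. A touch on the parking stub (top at z = 23 mm) will show where the tips really are.

Request:
carry_out(deltas="0 0 -30 0 0 0 1; 0 -30 -40 0 0 0 1; 0 -80 -40 0 0 0 1; 0 -130 -30 0 0 0 1; 0 -149 10 0 0 0 1; 0 -149 60 0 0 0 1; 0 -149 105 0 0 0 1; 0 -149 135 0 0 0 1; 0 -149 141 0 0 0 1; 0 -149 141 0 0 0 1")

```text
time_s: 5.03
eef_pos: [0.4346, -0.0371, 0.0284]
eef_rot: [0.0, -0.006, 1.0, -0.0]
wrist_force: [0.1, -0.5, 0.1]
opening: 0.002
grasp_force: 0.0
```

Request:
carry_out(deltas="0 0 4 0 0 0 1; 0 0 6 0 0 0 1; 0 0 6 0 0 0 1")

```text
time_s: 5.4
eef_pos: [0.4345, -0.037, 0.0223]
eef_rot: [0.0, -0.006, 1.0, -0.0]
wrist_force: [0.5, -0.8, -0.4]
opening: 0.001
grasp_force: 0.0
```

Request:
carry_out(deltas="0 0 2 0 0 0 1; 0 0 4 0 0 0 1; 0 0 4 0 0 0 1")

```text
time_s: 5.78
eef_pos: [0.434, -0.0369, 0.0177]
eef_rot: [-0.0, -0.006, 1.0, 0.0]
wrist_force: [0.5, -0.1, 0.5]
opening: 0.002
grasp_force: 0.0
```

At z = 17.7 mm there is still no contact, so the tips are not at the reported TCP. I'll step further down.

Request:
carry_out(deltas="0 0 4 0 0 0 1; 0 0 8 0 0 0 1; 0 0 10 0 0 0 1; 0 0 10 0 0 0 1")

```text
time_s: 6.28
eef_pos: [0.434, -0.0369, 0.0076]
eef_rot: [-0.0, -0.006, 1.0, 0.0]
wrist_force: [-0.5, 0.0, 0.6]
opening: 0.0
grasp_force: 0.0
```

Request:
carry_out(deltas="0 0 3 0 0 0 1; 0 0 6 0 0 0 1; 0 0 6 0 0 0 1")

```text
time_s: 6.65
eef_pos: [0.434, -0.0368, 0.0016]
eef_rot: [-0.0, -0.006, 1.0, 0.0]
wrist_force: [-1.6, -0.5, 0.7]
opening: 0.001
grasp_force: 0.0
```

Request:
carry_out(deltas="0 0 2 0 0 0 1; 0 0 4 0 0 0 1; 0 0 4 0 0 0 1")

```text
time_s: 7.02
eef_pos: [0.4341, -0.0369, -0.0023]
eef_rot: [-0.0, -0.006, 1.0, 0.0]
wrist_force: [0.6, 0.1, -0.2]
opening: 0.002
grasp_force: 0.0
```

Request:
carry_out(deltas="0 0 2 0 0 0 1; 0 0 3 0 0 0 1; 0 0 3 0 0 0 1")

```text
time_s: 7.4
eef_pos: [0.4341, -0.0369, -0.0052]
eef_rot: [-0.0, -0.006, 1.0, 0.0]
wrist_force: [-0.4, 0.6, 0.3]
opening: 0.004
grasp_force: 0.0
```

Request:
carry_out(deltas="0 0 1 0 0 0 1; 0 0 2 0 0 0 1; 0 0 2 0 0 0 1")

```text
time_s: 7.78
eef_pos: [0.4341, -0.0369, -0.0072]
eef_rot: [-0.0, -0.006, 1.0, 0.0]
wrist_force: [-0.9, 0.8, -0.6]
opening: -0.001
grasp_force: 0.0
```

Request:
carry_out(deltas="0 0 1 0 0 0 1; 0 0 2 0 0 0 1; 0 0 2 0 0 0 1")

```text
time_s: 8.15
eef_pos: [0.4341, -0.0369, -0.0092]
eef_rot: [-0.0, -0.006, 1.0, 0.0]
wrist_force: [0.4, 0.7, -0.2]
opening: 0.003
grasp_force: 0.0
```

Request:
carry_out(deltas="0 0 1 0 0 0 1; 0 0 2 0 0 0 1; 0 0 2 0 0 0 1")

```text
time_s: 8.52
eef_pos: [0.4342, -0.0369, -0.0095]
eef_rot: [-0.0, -0.006, 1.0, 0.0]
wrist_force: [-9.4, 2.1, 24.7]
opening: 0.001
grasp_force: 12.6
```

Contact came at TCP z ≈ -9.5 mm against a stub top at 23 mm, so the real tips sit about 32 mm above the reported TCP. I'll use that offset and go back to the cap.

Request:
carry_out(deltas="0 0 -40 0 0 0 1; 0 0 -95 0 0 0 0.5; 0 0 -150 0 0 0 0; 0 30 -205 0 0 0 0; 1 80 -220 0 0 0 0; 1 130 -220 0 0 0 0; 1 149 -210 0 0 0 0; 1 149 -180 0 0 0 0; 1 149 -155 0 0 0 0; 1 149 -142 0 0 0 0.2; 1 149 -142 0 0 0 0.3; 1 149 -142 0 0 0 0.4")

```text
time_s: 10.02
eef_pos: [0.4322, 0.1119, 0.1318]
eef_rot: [0.001, -0.006, 1.0, -0.0]
wrist_force: [0.4, -0.4, 1.1]
opening: 0.6
grasp_force: 0.0
```

Request:
carry_out(deltas="0 0 0 0 0 0 0.48; 0 0 0 0 0 0 0.52; 0 0 0 0 0 0 0.54; 0 0 0 0 0 0 0.54")

```text
time_s: 10.52
eef_pos: [0.4319, 0.112, 0.1316]
eef_rot: [0.001, -0.006, 1.0, -0.0]
wrist_force: [0.0, 0.5, 5.9]
opening: 0.461
grasp_force: 10.0
```

Request:
carry_out(deltas="0 0 0 0 0 0 0.7; 0 0 0 0 0 0 1; 0 0 0 0 0 0 1; 0 0 -3 0 0 0 1; 0 0 -6 0 0 0 1")

```text
time_s: 11.15
eef_pos: [0.431, 0.1121, 0.1367]
eef_rot: [-0.0, -0.006, 1.0, -0.0]
wrist_force: [0.1, -0.3, 0.2]
opening: 0.443
grasp_force: 60.1
```

Request:
carry_out(deltas="0 0 -20 0 0 0 1; 0 -20 -38 0 0 0 1; 0 -55 -40 0 0 0 1; 0 -95 -40 0 0 0 1; -0.5 -130 -30 0 0 0 1; -0.5 -149 0 0 0 0 1; -0.5 -149 40 0 0 0 1; -0.5 -149 80 0 0 0 1; -0.5 -149 115 0 0 0 1; -0.5 -149 132 0 0 0 1; -0.5 -149 132 0 0 0 1; -0.5 -149 132 0 0 0 1")

```text
time_s: 12.65
eef_pos: [0.4343, -0.0371, 0.0056]
eef_rot: [0.0, -0.006, 1.0, -0.0]
wrist_force: [0.6, 0.2, -0.2]
opening: 0.439
grasp_force: 60.6
```

```bash
python3 - <<'E'
from h import *
import cv2
p,r,o=tool();print(o['time_s'],p,r.as_matrix()[:2].round(4).tolist(),o['opening'],o['wrist_force'])
a=vision.camera('wrist');b=vision.camera('top')[170:250,195:295]
c=np.zeros((600,800,3),np.uint8);c[:420,:400]=a[:,60:460];c[:320,400:]=cv2.resize(b,(400,320),interpolation=2)
cv2.imwrite('pics/w5.png',c)
E
```

```text
12.65 [ 0.43428577 -0.03714376  0.00555884] [[-0.9999, -0.0122, 0.0009], [-0.0122, 0.9999, -0.0003]] 0.43897809444101854 [ 0.5537653   0.21592991 -0.18084301]
```

Request:
carry_out(deltas="0 0 8 0 0 0 1; 0 0 14 0 0 0 1; 0 0 18 0 0 0 1; 0 0 18 0 0 0 1")

```text
time_s: 13.25
eef_pos: [0.4333, -0.0368, -0.0136]
eef_rot: [-0.001, -0.006, 1.0, 0.0]
wrist_force: [-0.2, -0.2, -0.0]
opening: 0.447
grasp_force: 60.6
```

Request:
carry_out(deltas="0 0 4 0 0 0 1; 0 0 7 0 0 0 1; 0 0 8 0 0 0 1; 0 0 8 0 0 0 1")

```text
time_s: 13.75
eef_pos: [0.4336, -0.0369, -0.0212]
eef_rot: [-0.0, -0.006, 1.0, 0.0]
wrist_force: [0.1, -0.5, -0.5]
opening: 0.444
grasp_force: 60.6
```

Request:
carry_out(deltas="0 0 1 0 0 0 1; 0 0 2 0 0 0 1; 0 0 2 0 0 0 1")

```text
time_s: 14.12
eef_pos: [0.4339, -0.037, -0.0222]
eef_rot: [-0.0, -0.006, 1.0, -0.0]
wrist_force: [-4.6, 1.3, 13.5]
opening: 0.446
grasp_force: 62.1
```

Rim contact came at exactly the expected height. Releasing now.

Request:
carry_out(deltas="0 0 -1 0 0 0 0.6; 0 0 -1 0 0 0 0.3; 0 0 -1 0 0 0 0.1; 0 0 -1 0 0 0 0; 0 0 -20 0 0 0 0; 0 0 -60 0 0 0 0; 0 0 -110 0 0 0 0; 0 0 -160 0 0 0 0; 0 20 -205 0 0 0 0; 0 50 -225 0 0 0 0; 0 50 -225 0 0 0 0")

```text
time_s: 15.5
eef_pos: [0.4341, 0.014, 0.2037]
eef_rot: [0.002, -0.007, 1.0, -0.0]
wrist_force: [1.4, -0.4, 0.4]
opening: 1.004
grasp_force: 0.0
```

```bash
python3 - <<'E'
from h import *
import cv2
p,r,o=tool();print(o['time_s'],p,o['opening'],o['wrist_force'])
a=vision.camera('wrist')
st=stand([.4335,.038,.014]);print(wproj(st([[0,-.075,.04],[0,.075,.18]]),(p,r)))
c=np.zeros((600,800,3),np.uint8);c[:,:]=cv2.convertScaleAbs(cv2.resize(a,(800,600),interpolation=2),alpha=1.5,beta=10)
cv2.imwrite('pics/w6.png',c)
E
```

```text
15.5 [0.4341334  0.01402004 0.20369211] 1.003533678398411 [ 1.39500896 -0.44313878  0.41551681]
[[239.81608002 181.86384631]
 [434.2417097  227.27266089]]
```

View pics/w6.png

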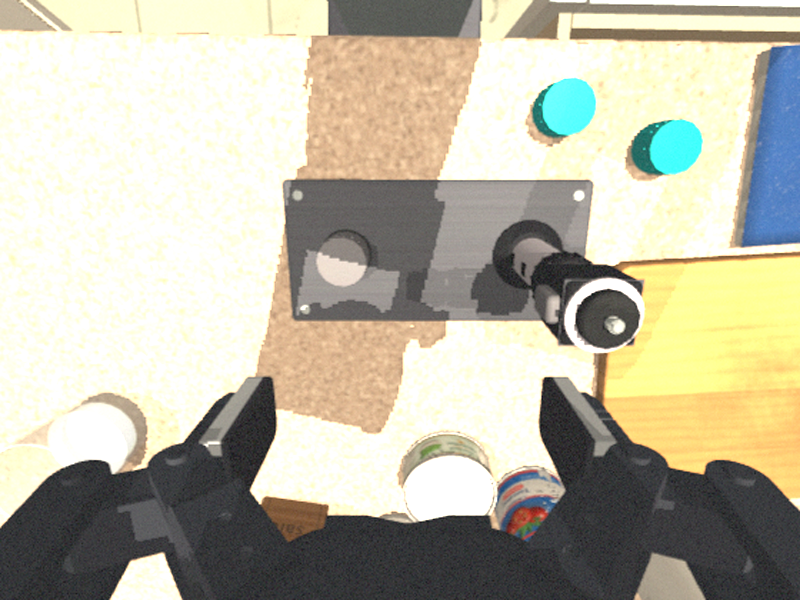

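The cap is parked upright on the stub at (240,181) px, where predicted (240,182). The bare seat and thread are visible. Next is the head, fingers open.

Request:
carry_out(deltas="0 35 0 0 0 0 0; 0 75 0 0 0 0 0; 0.5 99 10 0 0 0 0; 0.5 99 40 0 0 0 0; 0.5 99 75 0 0 0 0; 0.5 99 100 0 0 0 0; 0.5 99 114 0 0 0 0; 0.5 99 114 0 0 0 0.2; 0.5 99 114 0 0 0 0.3; 0.5 99 114 0 0 0 0.3")

```text
time_s: 16.8
eef_pos: [0.4323, 0.112, 0.0889]
eef_rot: [0.001, -0.006, 1.0, -0.0]
wrist_force: [-0.6, -0.0, -0.4]
opening: 0.696
grasp_force: 0.0
```

Request:
carry_out(deltas="0 0.7 0 0 0 0 0.4; 0 0.7 0 0 0 0 0.46; 0 0.7 0 0 0 0 0.5; 0 0.7 0 0 0 0 0.5; 0 0.7 0 0 0 0 0.5")

```text
time_s: 17.42
eef_pos: [0.4318, 0.1125, 0.0881]
eef_rot: [0.0, -0.006, 1.0, -0.0]
wrist_force: [0.9, -3.9, 2.4]
opening: 0.498
grasp_force: 2.1
```

Request:
carry_out(deltas="0 0 0 0 0 0 0.55; 0 0 0 0 0 0 0.7; 0 0 0 0 0 0 1; 0 0 0 0 0 0 1")

```text
time_s: 17.92
eef_pos: [0.4317, 0.113, 0.0883]
eef_rot: [0.0, -0.006, 1.0, 0.0]
wrist_force: [1.4, -3.2, 5.5]
opening: 0.462
grasp_force: 59.5
```

The button is fully in: opening 0.462, with the same pad squash as on the cap. Lifting a little first.

Request:
carry_out(deltas="0 0 -3 0 0 0 1; 0 0 -7 0 0 0 1; 0 0 -12 0 0 0 1; 0 0 -12 0 0 0 1")

```text
time_s: 18.42
eef_pos: [0.4317, 0.113, 0.0997]
eef_rot: [0.0, -0.006, 1.0, 0.0]
wrist_force: [4.0, -1.8, -5.0]
opening: 0.463
grasp_force: 61.1
```

Request:
carry_out(deltas="0 0 -6 0 0 0 1; 0 0 -14 0 0 0 1; 0 0 -22 0 0 0 1; 0 0 -30 0 0 0 1; 0 0 -38 0 0 0 1; 0 0 -46 0 0 0 1; 0 0 -52 0 0 0 1; 0 0 -56 0 0 0 1; 0 0 -56 0 0 0 1")

```text
time_s: 19.55
eef_pos: [0.4317, 0.113, 0.1556]
eef_rot: [0.0, -0.006, 1.0, 0.0]
wrist_force: [6.1, -2.0, -3.6]
opening: 0.466
grasp_force: 61.3
```

Request:
carry_out(deltas="0 0 -1 0 0 0 1; 0 0 -2 0 0 0 1; 0 0 -3 0 0 0 1; 0 0 -3 0 0 0 1")

```text
time_s: 20.05
eef_pos: [0.4317, 0.113, 0.1583]
eef_rot: [0.0, -0.006, 1.0, 0.0]
wrist_force: [5.7, -1.9, -4.8]
opening: 0.463
grasp_force: 61.3
```

Request:
carry_out(deltas="0 0 -0.5 0 0 0 1; 0 0 -1 0 0 0 1; 0 0 -1 0 0 0 1")

```text
time_s: 20.42
eef_pos: [0.4317, 0.113, 0.1584]
eef_rot: [0.0, -0.006, 1.0, 0.0]
wrist_force: [9.7, -1.0, -12.6]
opening: 0.46
grasp_force: 62.0
```

End stop felt: 70 mm of travel and the pull rising to 12.6 N. Button still squeezed, so I'm handing in.

```bash
python3 -c "
from bench import ctrl
print(ctrl.hand_in())"
```

```text
the job is handed in; nothing more can be done
None
```

I parked the cap on the stub, right down on the base, then drew the column up 70 mm to its end stop, and the job is handed in with the arm still holding the head and squeezing the button.

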